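# Aim the desk camera by its tilt plate

## Task

Aim the desk camera: press down the blue corner pad of its spring-backed tilt plate with the fingertips until the black pointer stands level with the red mark on the scale, then let go; the plate stays where you leave it, and if you go too far the yellow pad at the back brings it up again. Only press: do not grasp, lift or shift the mount, do not touch the camera or move the red mark, and leave everything else on the desk where it is.

Things in the scene. Friction and masses are not known exactly. Their poses are not given: they have to be found in the camera images.
- cam_mount: camera mount: grey base 140x160x14 mm on rubber feet, standing loose (about 2 kg; pressing the pads neither tips nor slides it). Origin: centre of the underside; x to its back, y to its left seen from the robot, z up; turned by up to 0.4 rad. At its front right corner a white scale post 24 mm wide, centred at x -82, y -73 mm, top at z 97 mm, a tick every 5 mm
- tilt_plate: aluminium plate 136x140x8 mm with the camera, pads and pointer; top 9 mm above the pivot. Origin: on the pivot, 55 mm above the desk over the base's centre; axes as the mount's when level. Rocks about its y axis, 0.28 rad either way. Friction (0.20 N m) holds it where it is left, against springs (0.4 N m/rad, neutral when level): 2 to 6 N on a pad moves it
- front_pad (a point): centre of the top of the blue pad, a disc 28 mm across and 4 mm high on the front left corner of the tilt plate (55 mm in front of the pivot, 55 mm to the left, 13 mm above it). Pressing it lowers the pointer
- blue_pad: the blue pad itself, fixed on the plate; the one to press. Origin: centre of its underside, 4 mm below front_pad
- rear_pad (a point): centre of the top of the yellow pad, a like disc on the rear left corner (55 mm behind the pivot). Pressing it raises the pointer
- pointer_tip (a point): tip of the black pointer, 3 mm thick, that reaches from the front right corner of the tilt plate (92.5 mm in front of the pivot) across the face of the scale post and moves up and down with the plate. It starts above the red mark; it moves about 1.7 mm for each 1 mm that the blue pad goes down
- mark (a point): centre of the front face of the red mark, a clip 6 mm high and 18 mm wide on the scale post, 7 mm beside the path of the pointer's tip and level with it in depth. Its height differs from run to run; its friction (8 N) holds it where it is. Its z axis points up
- cam_head: the black camera head on the middle of the plate, 38x62 mm and 39 mm high, lens to the front; not to be touched. Origin: centre of its underside, on the top of the plate
- glue_stick: glue stick, white with a blue cap, 30x30x100 mm, upright; a bystander, loose. Origin: centre of the underside
- calculator: grey desk calculator, 62x98x15 mm; a bystander, loose. Origin: centre of the underside
- eraser: white eraser in a blue sleeve, 21x45x12 mm; a bystander, loose. Origin: centre of the underside
- drops: small brown dropper bottle with a black bulb, 33x34x102 mm, upright; a bystander, loose. Origin: centre of the underside
- stamp: wooden hand stamp, 24x48x67 mm; a bystander, loose. Origin: centre of the underside
- mug: green mug, 92x125x100 mm; a bystander, loose. Origin: centre of the underside
- usb_stick: black and white memory stick, 18x54x9 mm; a bystander, loose. Origin: centre of the underside
- pen_red: thin white and red pen, 11x145x9 mm, lying; a bystander, loose. Origin: centre of the underside

How it is judged:
By the outcome, as a careful person would: the job done as asked, in the order asked, and still so for the second after the job is handed in, with the robot touching nothing.
It also fails if it takes over 32 s, if anything falls off the work surface, if the arm or the gripper's body presses on something with over 40 N, if the wrist force passes 120 N, or if a joint passes its speed limit or range.

## Robot

A 6-joint arm with a two-finger parallel gripper is mounted at the origin on a cart in front of the work surface, level with it; the furniture and walls round the work are solid. World frame = base frame: x ahead of the robot, y to its left, z up, the work surface at z = 0. Lengths are in m, angles in rad, forces in N, time in s.
With the tool pointing down it reaches from about 0.2 to 0.875 m from the base axis. Payload 3.4 kg.
Tool frame: the origin (TCP) lies on the centre line of the jaws, within the pads' length; the fingertips stand 17 mm ahead of it and the grasp point (between the pads) lies 2 mm behind it (ctrl.tip_reach is the distance from the TCP to the fingertips, in m); z points along the fingers, y is the line along which they close (so a half turn about z gives the same grasp; the last joint's range is limited). The gripper opens to 94 mm and grips with 3 to 60 N. Pads are 16 mm wide; open, the fingers measure 119 mm over their backs; the gripper's body (75 mm by 177 mm) begins 78 mm behind the grasp point.
Start: joints at [1.032, 0.276, 1.505, -0, 1.361, -0.121], TCP at [0.233, 0.526, 0.222] pointing down, gripper open.
Joint ranges: [-2.89, 2.89], [-0.75, 2.08], [0.22, 2.7], [-1.18, 4.32], [0.11, 2.71], [-2.7, 2.7]. Speed limits (rad/s): [2.57, 2.57, 3.14, 3.14, 3.14, 3.14].

## Interface

Orientations are given as a unit quaternion [x, y, z, w].
In Python, from rig import ctrl gives the robot as it stands.
- The arm moves only by the tool arm_command, never from a script. Its argument "targets" is a list of rows, each an object of numbers: "x", "y", "z": the shift along the world's x, y, z in cm; "turn": the turn about the world's z in rad; "fingers": the opening, from 0 (shut) to 1 (fully open). In form: [{"x": .., "y": .., "z": .., "turn": .., "fingers": ..}, ...]. A call has exactly 10 rows; each row shifts and turns the commanded pose from where the row before left it; what a row does not reach is not made up. A row lasts 1/12 s, in which the tool goes at most 41.7 mm and 7.16 degrees, less where a joint would pass 70% of its speed; a pose out of reach is approached as far as the arm can. A call with a gripper value outside its range is refused whole. The fingers move at their own pace and stop on an object; the grip force is fixed at half the most. Time passes only in rows, so rows that do not move let the fingers close, or fill a call up. It gives the time, the measured TCP pose, the force, the opening and the grip force at its end, in the units of the state.
- ctrl.sense(): the state, without advancing time (a new reading comes with each control period).
- ctrl.capture(name): name is "scene" or "top" or "wrist"; returns a dict with "color" (480x640x3 uint8, red, green, blue), "depth" (480x640 float32, m along the optical axis (not along the pixel's ray), 0 where there is no reading), "fx", "fy", "cx", "cy" (pixels), "extrinsics" (4x4, takes a point from camera to world coordinates). Camera axes: x right, y up, looking along -z (the intrinsics and any distortion apply to the point x, -y, -z); pixel columns grow to the right and rows downward; lengths in m; the calibration is good to about 2 mm. A picture is of the moment at which its call begins.
- ctrl.hand_in(): hands the job in; it is judged then, once.
The state is a dict: "time": time; "joint_pos": joint angles; "joint_velocities": joint speeds; "tau": joint torques, N m; "tcp_pos": TCP position; "eef_rot": TCP orientation; "ft_force": force on the tool from outside, world axes, zero at the start; "moment": the same for the moment, N m; "gripper_width": opening from 0.0 (shut) to 1.0 (fully open); "grasp_force": force on a finger pad.
Only numpy, scipy, OpenCV 4.12 (cv2) and the standard library are available. Lean on these libraries where they do the work, as an engineer would, in place of code of your own. Each camera call takes 0.05 s, during which the arm holds its last target. There are 200 camera calls.

## Working session

There is one attempt and no reset: what is moved stays moved. The work goes in short steps, Python scripts to look and compute and a tool call to move; the robot and the scene stay as the last step left them, time stands still between calls to the robot, and variables do not carry over. Pictures are saved under pics/ and viewed, at most 10 in all, crops included, and the job is handed in when it is done.

Besides the shell and the picture viewer there is one more tool, called after "Call:" as name([rows], argument=value, ...), one row to a line, values as JSON. arm_command: Moves the arm, as the interface text tells. Its arguments: {"type":"object","properties":{"targets":{"type":"array","items":{"type":"object","properties":{"x":{"type":"number"},"y":{"type":"number"},"z":{"type":"number"},"turn":{"type":"number"},"fingers":{"type":"number"}}}}},"required":["targets"]}

```bash
mkdir -p pics
cat > h.py <<'E'
import numpy as np, cv2
from rig import ctrl
def cap(n,save=None):
    c=ctrl.capture(n)
    if save: cv2.imwrite('pics/'+save,c['color'][:,:,::-1])
    return c
def pts(c):
    v,u=np.mgrid[:480,:640]; d=c['depth']
    p=np.stack([(u-c['cx'])/c['fx']*d,-(v-c['cy'])/c['fy']*d,-d],-1)
    E=np.array(c['extrinsics']); return p@E[:3,:3].T+E[:3,3]
E
python3 - <<'E'
from h import *
import pickle
for n in ('scene','top'):
    c=cap(n,n+'0.png'); pickle.dump(c,open(n+'.pkl','wb')); print(n,c['fx'],np.round(c['extrinsics'],3).tolist(),c.keys())
s=ctrl.sense(); print(s, ctrl.tip_reach)
E
```

```text
scene 443.0554011941177 [[0.473, 0.639, -0.607, -0.074], [-0.881, 0.338, -0.33, -0.345], [-0.005, 0.691, 0.723, 0.814], [0.0, 0.0, 0.0, 1.0]] dict_keys(['color', 'depth', 'fx', 'fy', 'cx', 'cy', 'extrinsics'])
top 498.6013283017674 [[-0.012, 0.982, -0.188, 0.286], [-1.0, -0.011, 0.007, -0.011], [0.005, 0.188, 0.982, 1.297], [0.0, 0.0, 0.0, 1.0]] dict_keys(['color', 'depth', 'fx', 'fy', 'cx', 'cy', 'extrinsics'])
{'time': 0.1, 'joint_pos': array([ 1.03201895e+00,  2.76513363e-01,  1.50597632e+00, -1.23967566e-05,
        1.36071466e+00, -1.21028457e-01]), 'joint_velocities': array([-0.000346  , -0.0004118 , -0.00243132, -0.00129116,  0.00017207,
        0.00191809]), 'tau': array([ 2.63499838e-03, -4.05459130e+01, -2.37781084e+01,  7.07425643e-02,
        2.99084745e-02, -3.70611599e-05]), 'tcp_pos': array([0.23305751, 0.52512985, 0.22171376]), 'eef_rot': array([ 2.07357618e-01,  9.78264877e-01, -7.64353106e-04, -2.55320500e-04]), 'ft_force': array([ 1.47566454,  0.73911888, -0.42374183]), 'moment': array([ 0.03270995, -0.00527974,  0.0511855 ]), 'grasp_force': 0.0, 'gripper_width': 0.9984296734100546} 0.017
```

View pics/scene0.png

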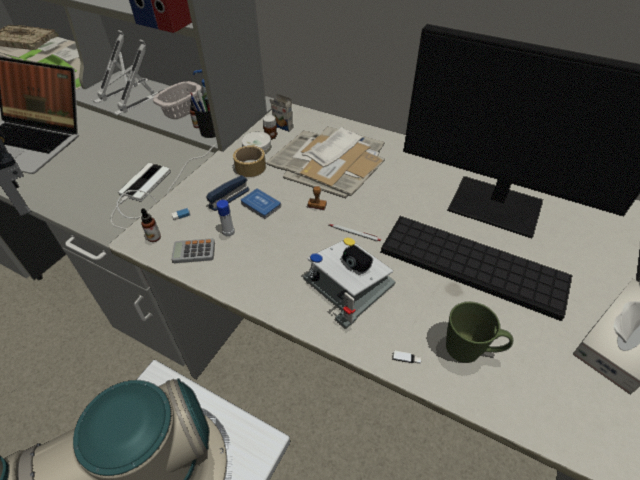

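View pics/top0.png

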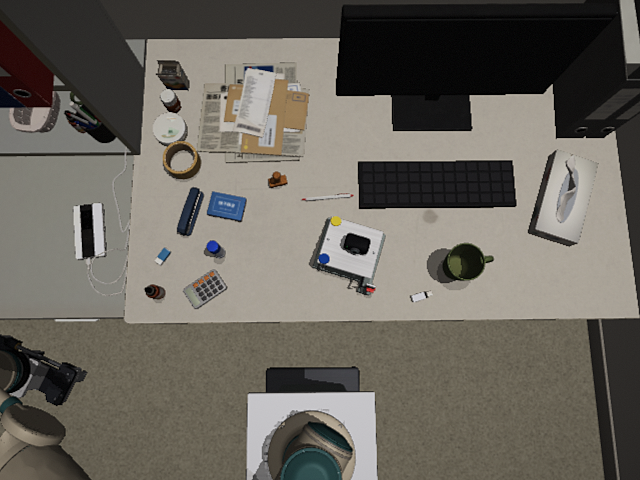

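The scene view shows the mount at about (350,278), with the blue pad at (316,258), yellow pad at (349,242) and red mark at (349,311). In the top view, blue is at (323,259), yellow at (336,221) and red at (370,290).

Run:
```python
from h import *
import pickle
boxes={'top':dict(blue=(323,259),yellow=(336,221),red=(370,290)),'scene':dict(blue=(316,258),yellow=(349,242),red=(349,311))}
for n in boxes:
    c=pickle.load(open(n+'.pkl','rb')); P=pts(c); hsv=cv2.cvtColor(c['color'],cv2.COLOR_RGB2HSV).astype(int)
    for k,(u,v) in boxes[n].items():
        w=np.zeros((480,640),bool); w[v-10:v+11,u-12:u+13]=1
        H=hsv[...,0]; S=hsv[...,1]
        m=w&(S>150)&(hsv[...,2]>60)&({'blue':(H>100)&(H<130),'yellow':(H>20)&(H<35),'red':(H<8)|(H>172)}[k])
        q=P[m]; vv,uu=np.nonzero(m); print(n,k,m.sum(),uu.mean().round(1),vv.mean().round(1),np.median(q,0).round(4),q.min(0).round(3),q.max(0).round(3))
c=pickle.load(open('scene.pkl','rb'))
cv2.imwrite('pics/crop1.png',cv2.resize(c['color'][225:335,290:410,::-1],None,fx=5,fy=5,interpolation=cv2.INTER_CUBIC))
```

```text
top blue 78 323.5 258.3 [ 0.4742 -0.0353  0.083 ] [ 0.462 -0.047  0.076] [ 0.485 -0.024  0.089]
top yellow 74 335.5 220.8 [ 0.5748 -0.0679  0.0549] [ 0.563 -0.08   0.048] [ 0.587 -0.056  0.062]
top red 29 369.7 289.2 [ 0.3991 -0.1497  0.0612] [ 0.394 -0.16   0.017] [ 0.405 -0.14   0.07 ]
scene blue 66 315.9 257.8 [ 0.4726 -0.0367  0.0838] [ 0.461 -0.048  0.079] [ 0.484 -0.025  0.09 ]
scene yellow 53 348.9 241.7 [ 0.5727 -0.069   0.0551] [ 0.529 -0.095  0.05 ] [ 0.588 -0.057  0.099]
scene red 49 347.8 309.9 [ 0.3977 -0.15    0.0612] [ 0.393 -0.162  0.041] [ 0.406 -0.14   0.065]
```

View pics/crop1.png

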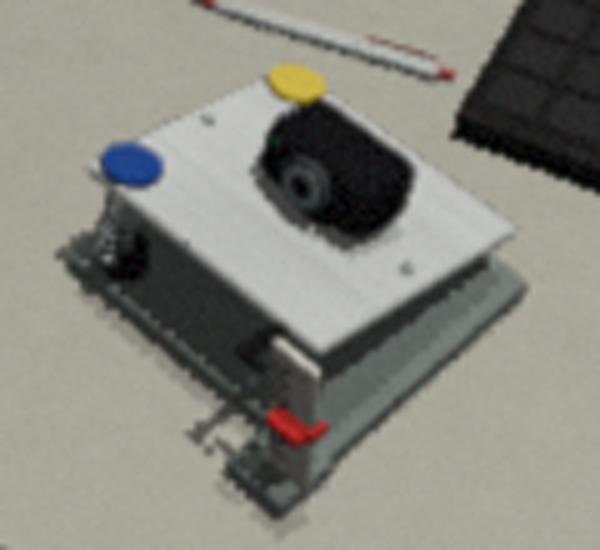

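The crop shows the plate tilted back with the front up. The red clip is low on the post, and the pointer is hard to make out. Front pad is at (0.473,-0.036,0.083) and rear at (0.574,-0.068,0.055). That gives yaw about -0.31 and tilt about 0.26, and the mean height of 69 mm agrees with the expected 68.

Call:
arm_command([
  {"x": 1.5, "y": -3.7, "z": 0, "turn": 0.01, "fingers": 0},
  {"x": 1.5, "y": -3.7, "z": 0, "turn": 0.01, "fingers": 0},
  {"x": 1.5, "y": -3.7, "z": 0, "turn": 0.01, "fingers": 0},
  {"x": 1.5, "y": -3.7, "z": 0, "turn": 0.01, "fingers": 0},
  {"x": 1.5, "y": -3.7, "z": 0, "turn": 0.01, "fingers": 0},
  {"x": 1.5, "y": -3.7, "z": 0, "turn": 0.01, "fingers": 0},
  {"x": 1.5, "y": -3.7, "z": 0, "turn": 0.01, "fingers": 0},
  {"x": 1.5, "y": -3.7, "z": 0, "turn": 0.01, "fingers": 0},
  {"x": 1.5, "y": -3.7, "z": 0, "turn": 0.01, "fingers": 0},
  {"x": 1.5, "y": -3.7, "z": 0, "turn": 0.01, "fingers": 0},
])

```text
time: 0.93
tcp_pos: [0.3833, 0.1537, 0.2224]
eef_rot: [0.158, 0.987, 0.0, -0.0]
ft_force: [0.0, -0.1, -0.8]
gripper_width: 0.329
grasp_force: 0.0
```

Call:
arm_command([
  {"x": 1.7, "y": -3.6, "z": 0, "turn": 0, "fingers": 0},
  {"x": 1.7, "y": -3.6, "z": 0, "turn": 0, "fingers": 0},
  {"x": 1.7, "y": -3.6, "z": 0, "turn": 0, "fingers": 0},
  {"x": 1.7, "y": -3.6, "z": 0, "turn": 0, "fingers": 0},
  {"x": 1.7, "y": -3.6, "z": 0, "turn": 0, "fingers": 0},
  {"x": 0.5, "y": -1, "z": 0, "turn": 0, "fingers": 0},
  {"x": 0, "y": 0, "z": -2, "turn": 0, "fingers": 0},
  {"x": 0, "y": 0, "z": -2, "turn": 0, "fingers": 0},
  {"x": 0, "y": 0, "z": -1, "turn": 0, "fingers": 0},
  {"x": 0, "y": 0, "z": 0, "turn": 0, "fingers": 0},
])

```text
time: 1.77
tcp_pos: [0.4711, -0.0337, 0.1701]
eef_rot: [0.158, 0.987, 0.0, -0.003]
ft_force: [0.4, 0.0, -0.4]
gripper_width: 0.008
grasp_force: 0.0
```

Run:
```python
from h import *
c=cap('wrist','w1.png'); print(c['fx'],np.round(c['extrinsics'],3).tolist(),ctrl.sense()['tcp_pos'])
```

```text
334.61885142936535 [[0.313, -0.916, -0.25, 0.397], [0.95, 0.302, 0.082, -0.009], [-0.0, -0.263, 0.965, 0.333], [0.0, 0.0, 0.0, 1.0]] [ 0.4721988  -0.03378703  0.17152466]
```

View pics/w1.png

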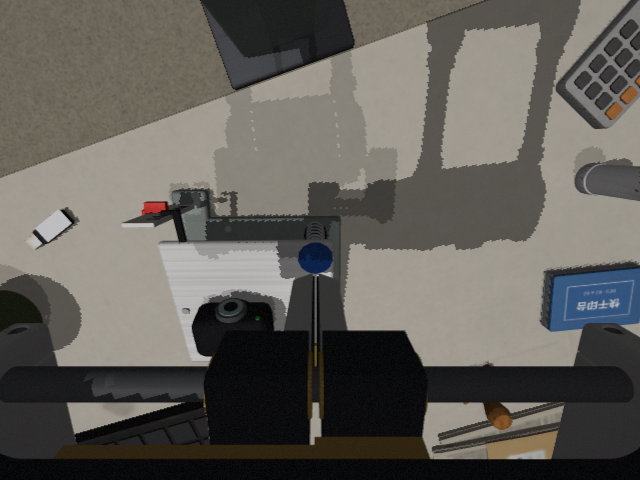

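The wrist view shows the pad at (315,258), just ahead of the fingertips. The black pointer is at (180,222) and the red mark at (155,208).

```bash
cat >> h.py <<'E'
def red(c,P,box):
    h=cv2.cvtColor(c['color'],cv2.COLOR_RGB2HSV).astype(int); m=((h[...,0]<8)|(h[...,0]>172))&(h[...,1]>150)&(h[...,2]>60)
    w=np.zeros_like(m); u0,u1,v0,v1=box; w[v0:v1,u0:u1]=1; return m&w
E
python3 - <<'E'
from h import *
c=cap('wrist'); P=pts(c)
m=red(c,P,(130,180,190,225)); vv,uu=np.nonzero(m); q=P[m]; print('red',m.sum(),uu.min(),uu.max(),vv.min(),vv.max(),np.percentile(q,[2,25,50,75,98],axis=0).round(4))
for v in range(200,245,4): print(v,[(u,c['color'][v,u].max(),*P[v,u].round(4)) for u in range(174,188,3)])
h=cv2.cvtColor(c['color'],cv2.COLOR_RGB2HSV).astype(int);b=(h[...,0]>100)&(h[...,0]<130)&(h[...,1]>150);b[:,:290]=0;b[:,345:]=0;b[:235]=0;b[280:]=0
print('blue',np.median(P[b],0),P[b].min(0),P[b].max(0))
cv2.imwrite('pics/w1c.png',cv2.resize(c['color'][180:260,110:210,::-1],None,fx=7,fy=7,interpolation=cv2.INTER_CUBIC))
E
```

```text
red 232 142 166 200 212 [[ 0.3936 -0.1593  0.0598]
 [ 0.3968 -0.1535  0.0608]
 [ 0.3987 -0.1492  0.0613]
 [ 0.4006 -0.1451  0.0617]
 [ 0.403  -0.1396  0.0631]]
200 [(174, np.uint8(110), np.float64(0.4003), np.float64(-0.1524), np.float64(0.015)), (177, np.uint8(113), np.float64(0.4012), np.float64(-0.15), np.float64(0.0142)), (180, np.uint8(42), np.float64(0.4021), np.float64(-0.1468), np.float64(0.0152)), (183, np.uint8(45), np.float64(0.403), np.float64(-0.1443), np.float64(0.0147)), (186, np.uint8(43), np.float64(0.4039), np.float64(-0.1418), np.float64(0.0142))]
204 [(174, np.uint8(58), np.float64(0.4037), np.float64(-0.1499), np.float64(0.024)), (177, np.uint8(54), np.float64(0.4045), np.float64(-0.1469), np.float64(0.0248)), (180, np.uint8(35), np.float64(0.4054), np.float64(-0.1441), np.float64(0.0252)), (183, np.uint8(24), np.float64(0.4063), np.float64(-0.1414), np.float64(0.0252)), (186, np.uint8(24), np.float64(0.4071), np.float64(-0.1386), np.float64(0.0256))]
208 [(174, np.uint8(17), np.float64(0.4053), np.float64(-0.1235), np.float64(0.0851)), (177, np.uint8(10), np.flo
[... 3463 characters left out ...]
(183, np.uint8(117), np.float64(0.4308), np.float64(-0.1292), np.float64(0.0813)), (186, np.uint8(118), np.float64(0.4319), np.float64(-0.128), np.float64(0.079))]
244 [(174, np.uint8(186), np.float64(0.4319), np.float64(-0.1382), np.float64(0.0794)), (177, np.uint8(184), np.float64(0.4323), np.float64(-0.1349), np.float64(0.0816)), (180, np.uint8(187), np.float64(0.4333), np.float64(-0.1334), np.float64(0.0799)), (183, np.uint8(186), np.float64(0.434), np.float64(-0.131), np.float64(0.0803)), (186, np.uint8(185), np.float64(0.4347), np.float64(-0.1286), np.float64(0.0807))]
blue [ 0.47488871 -0.03489557  0.08259941] [ 0.3980731  -0.04831636  0.07830453] [ 0.48861171 -0.00927866  0.33467642]
```

View pics/w1c.png

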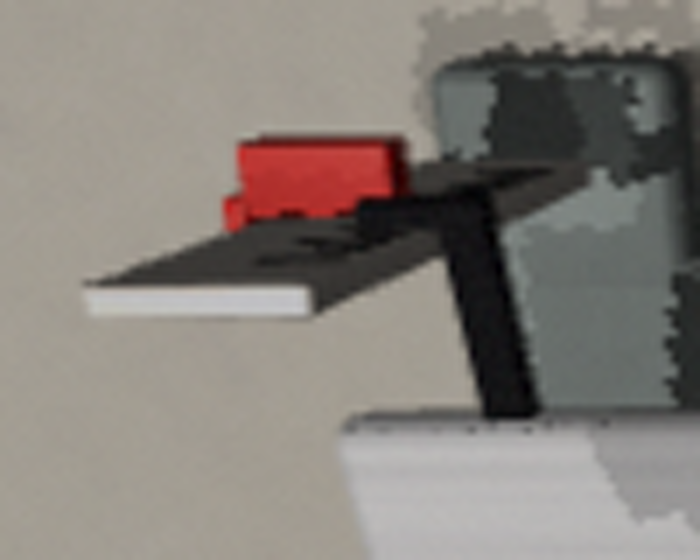

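The crop shows an L-shaped pointer with its tip at about (161,210), top at about z 85 mm. The clip's top face is at about 61 mm, so its centre is near 58. The tip therefore has about 25 mm to drop, which is about 15 mm at the pad. I'll press first to just short of that.

Call:
arm_command([
  {"x": 0.2, "y": 0, "z": -1.5},
  {"x": 0, "y": 0, "z": -1.5},
  {"x": 0, "y": 0, "z": -1.5},
  {"x": 0, "y": 0, "z": -1.5},
  {"x": 0, "y": 0, "z": -0.4},
  {"x": 0, "y": 0, "z": -0.4},
  {"x": 0, "y": 0, "z": -0.4},
  {"x": 0, "y": 0, "z": -0.4},
  {"x": 0, "y": 0, "z": -0.3},
  {"x": 0, "y": 0, "z": 0},
])

```text
$.targets[0]: bad value
```

```bash
cat >> h.py <<'E'
def look(name):
    c=cap('wrist'); P=pts(c)
    C=np.array(c['extrinsics'])
    # project expected mark position to find window
    q=C[:3,:3].T@(np.array([.3985,-.1492,.061])-C[:3,3]); u=int(c['cx']-c['fx']*q[0]/q[2]); v=int(c['cy']+c['fy']*q[1]/q[2])
    u0,v0=max(u-50,0),max(v-40,0)
    m=red(c,P,(u0,u+50,v0,v+40)); vv,uu=np.nonzero(m)
    print('mark px',u,v,'n',m.sum(),uu.min(),uu.max(),vv.min(),vv.max(),np.percentile(P[m],[5,50,95],axis=0).round(4).tolist())
    cv2.imwrite('pics/'+name,cv2.resize(c['color'][v0:v0+80,u0:u0+100,::-1],None,fx=7,fy=7,interpolation=cv2.INTER_CUBIC)); print('crop at',u0,v0)
    d=(c['color'].max(-1)<40)&(P[...,2]>.04)&(P[...,2]<.1)
    w=np.zeros_like(d); w[v0:v0+80,u0:u0+100]=1; d&=w
    for v in range(v0,v0+80,2):
        uu=np.nonzero(d[v])[0]
        if len(uu)>1: print(v,uu.min(),uu.max(),np.median(P[v,uu],0).round(4))
    s=ctrl.sense(); print(s['tcp_pos'],s['ft_force'],s['time'])
    np.savez('last.npz',P=P,c=c['color'])
E
python3 -c "
from h import *
look('w2.png')"
```

```text
mark px 154 203 n 224 142 166 199 211 [[0.3945, -0.1579, 0.0597], [0.3991, -0.1496, 0.0613], [0.4027, -0.1401, 0.0629]]
crop at 104 163
205 177 182 [ 0.407  -0.1386  0.041 ]
207 161 180 [ 0.4051 -0.1271  0.0844]
209 161 181 [ 0.4066 -0.1283  0.0841]
211 161 180 [ 0.4084 -0.1352  0.0719]
213 154 180 [ 0.4075 -0.1384  0.0781]
215 147 181 [ 0.4077 -0.1379  0.0851]
217 175 181 [ 0.4139 -0.1248  0.0837]
219 175 182 [ 0.4155 -0.1256  0.0829]
221 176 182 [ 0.4171 -0.1258  0.0829]
223 176 183 [ 0.4187 -0.1263  0.0822]
225 177 183 [ 0.4202 -0.1264  0.082 ]
227 177 184 [ 0.4219 -0.1271  0.0816]
229 178 184 [ 0.4235 -0.1278  0.0811]
231 178 185 [ 0.4252 -0.1283  0.0803]
233 179 185 [ 0.4268 -0.1287  0.0791]
235 179 186 [ 0.4286 -0.1296  0.0796]
237 180 185 [ 0.4301 -0.1305  0.0789]
[ 0.47371308 -0.03403937  0.17319532] [0.34514924 0.21411657 0.20636664] 1.9167
```

View pics/w2.png

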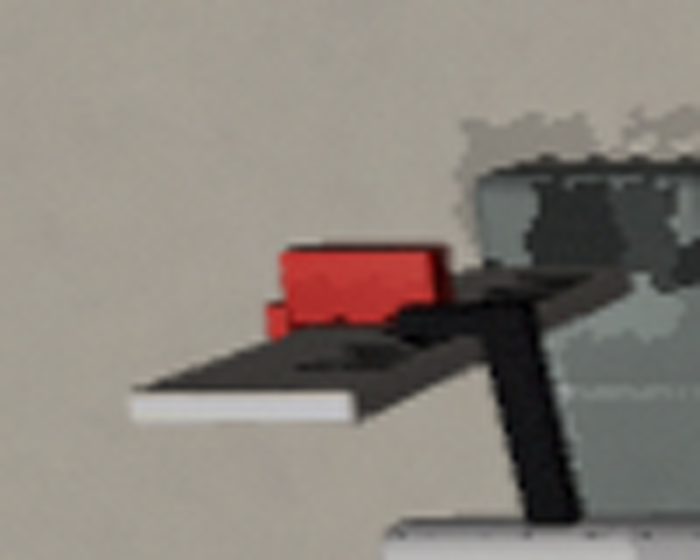

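The call was refused because every field is required, so the view is unchanged. I'll resend it.

Call:
arm_command([
  {"x": 0.1, "y": 0, "z": -1.5, "turn": 0, "fingers": 0},
  {"x": 0, "y": 0, "z": -1.5, "turn": 0, "fingers": 0},
  {"x": 0, "y": 0, "z": -1.5, "turn": 0, "fingers": 0},
  {"x": 0, "y": 0, "z": -1.5, "turn": 0, "fingers": 0},
  {"x": 0, "y": 0, "z": -0.4, "turn": 0, "fingers": 0},
  {"x": 0, "y": 0, "z": -0.4, "turn": 0, "fingers": 0},
  {"x": 0, "y": 0, "z": -0.4, "turn": 0, "fingers": 0},
  {"x": 0, "y": 0, "z": -0.4, "turn": 0, "fingers": 0},
  {"x": 0, "y": 0, "z": -0.4, "turn": 0, "fingers": 0},
  {"x": 0, "y": 0, "z": 0, "turn": 0, "fingers": 0},
])

```text
time: 2.75
tcp_pos: [0.4743, -0.0343, 0.0925]
eef_rot: [0.158, 0.987, 0.0, 0.0]
ft_force: [-0.9, 0.7, 1.1]
gripper_width: 0.003
grasp_force: 0.5
```

```bash
python3 -c "
from h import *
look('w3.png')"
```

```text
mark px 91 222 n 470 75 108 216 233 [[0.3943, -0.158, 0.0602], [0.3991, -0.1489, 0.0613], [0.4038, -0.1409, 0.0624]]
crop at 41 182
218 123 132 [ 0.4026 -0.1213  0.0711]
220 107 133 [ 0.4023 -0.1254  0.0717]
222 107 134 [ 0.4034 -0.1254  0.0715]
224 107 134 [ 0.4044 -0.1265  0.0712]
226 122 134 [ 0.4067 -0.1222  0.0721]
228 116 135 [ 0.4075 -0.1246  0.071 ]
230 109 135 [ 0.4082 -0.1255  0.0702]
232 101 135 [ 0.4083 -0.1323  0.0675]
234 124 135 [ 0.4112 -0.124   0.0715]
236 125 136 [ 0.4125 -0.1242  0.0715]
238 126 136 [ 0.4136 -0.1242  0.0716]
240 86 137 [ 0.414  -0.1274  0.0719]
242 72 137 [ 0.4072 -0.1384  0.0856]
244 127 138 [ 0.4172 -0.1257  0.0708]
246 128 138 [ 0.4184 -0.1264  0.0706]
248 128 139 [ 0.4196 -0.1263  0.0706]
250 129 139 [ 0.4206 -0.1263  0.0702]
252 129 140 [ 0.422  -0.1273  0.0699]
254 130 140 [ 0.4231 -0.1274  0.0704]
256 130 140 [ 0.4243 -0.1283  0.07  ]
258 131 140 [ 0.4255 -0.1285  0.0699]
260 131 140 [ 0.4267 -0.1292  0.0698]
[ 0.47454006 -0.03444819  0.09255997] [-0.53288089  1.40086516  0.57705031] 2.8
```

View pics/w3.png

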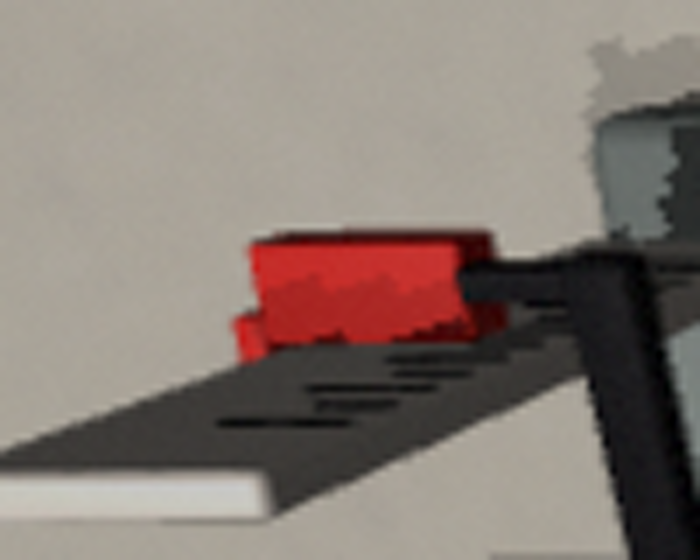

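The crop shows the tip at about (107,222) with its top at 71.6 mm, against the clip top at 61.3 mm. When level the tip's top should be at about 59.8, so it has 11.8 mm left, or about 7 mm at the pad. I'll go most of the way.

Call:
arm_command([
  {"x": 0, "y": 0, "z": -0.2, "turn": 0, "fingers": 0},
  {"x": 0, "y": 0, "z": -0.2, "turn": 0, "fingers": 0},
  {"x": 0, "y": 0, "z": -0.2, "turn": 0, "fingers": 0},
  {"x": 0, "y": 0, "z": 0, "turn": 0, "fingers": 0},
  {"x": 0, "y": 0, "z": 0, "turn": 0, "fingers": 0},
  {"x": 0, "y": 0, "z": 0, "turn": 0, "fingers": 0},
  {"x": 0, "y": 0, "z": 0, "turn": 0, "fingers": 0},
  {"x": 0, "y": 0, "z": 0, "turn": 0, "fingers": 0},
  {"x": 0, "y": 0, "z": 0, "turn": 0, "fingers": 0},
  {"x": 0, "y": 0, "z": 0, "turn": 0, "fingers": 0},
])

```text
time: 3.63
tcp_pos: [0.4745, -0.0345, 0.0865]
eef_rot: [0.158, 0.987, 0.0, 0.0]
ft_force: [0.5, -0.3, -0.7]
gripper_width: 0.006
grasp_force: 0.0
```

```bash
python3 -c "
from h import *
look('w4.png')"
```

```text
mark px 84 224 n 511 68 105 217 235 [[0.3941, -0.1579, 0.0601], [0.3991, -0.1489, 0.0613], [0.4037, -0.1405, 0.0624]]
crop at 34 184
214 131 133 [ 0.4016 -0.1212  0.0606]
216 114 133 [ 0.4011 -0.1258  0.0618]
218 110 133 [ 0.4012 -0.129   0.062 ]
220 111 133 [ 0.4025 -0.1287  0.0615]
222 126 128 [ 0.4048 -0.1243  0.0627]
224 126 128 [ 0.4059 -0.1247  0.063 ]
226 124 130 [ 0.4071 -0.1253  0.0628]
228 113 129 [ 0.407  -0.1382  0.0498]
230 108 130 [ 0.4069 -0.1386  0.0554]
232 103 131 [ 0.4072 -0.1382  0.0608]
234 100 132 [ 0.4073 -0.1395  0.0629]
236 128 132 [ 0.4128 -0.1265  0.0627]
238 129 132 [ 0.414  -0.1267  0.0627]
240 78 133 [ 0.4066 -0.1409  0.076 ]
242 79 133 [ 0.4074 -0.1377  0.0805]
244 65 133 [ 0.4067 -0.1389  0.0851]
246 130 133 [ 0.4185 -0.1285  0.0628]
248 131 133 [ 0.4197 -0.1287  0.0633]
250 131 133 [ 0.4208 -0.1291  0.0628]
252 131 133 [ 0.4219 -0.1299  0.0625]
254 132 133 [ 0.4231 -0.1301  0.0625]
256 132 133 [ 0.4243 -0.1309  0.0622]
258 132 133 [ 0.4253 -0.1308  0.0632]
[ 0.4744633  -0.03449348  0.08649347] [ 0.44091025 -0.10837767  0.23252296] 3.6833
```

Call:
arm_command([
  {"x": 0, "y": 0, "z": -0.05, "turn": 0, "fingers": 0},
  {"x": 0, "y": 0, "z": -0.05, "turn": 0, "fingers": 0},
  {"x": 0, "y": 0, "z": 0, "turn": 0, "fingers": 0},
  {"x": 0, "y": 0, "z": 0, "turn": 0, "fingers": 0},
  {"x": 0, "y": 0, "z": 0, "turn": 0, "fingers": 0},
  {"x": 0, "y": 0, "z": 0, "turn": 0, "fingers": 0},
  {"x": 0, "y": 0, "z": 0, "turn": 0, "fingers": 0},
  {"x": 0, "y": 0, "z": 0.5, "turn": 0, "fingers": 0},
  {"x": 0, "y": 0, "z": 0.5, "turn": 0, "fingers": 0},
  {"x": 0, "y": 0, "z": 0, "turn": 0, "fingers": 0},
])

```text
time: 4.52
tcp_pos: [0.475, -0.0346, 0.0963]
eef_rot: [0.158, 0.987, -0.0, 0.001]
ft_force: [-0.1, -0.5, -0.4]
gripper_width: 0.004
grasp_force: 0.0
```

```bash
cat > m.py <<'E'
from h import *
look('w5.png')
# average tip/mark tops over several frames
T=[];M=[];A=[]
for i in range(6):
    c=cap('wrist'); P=pts(c); d=(c['color'].max(-1)<45)
    x,y,z=P[...,0],P[...,1],P[...,2]
    # mount frame: project along mark-> tip bar: near tip, x .399-.404
    t=d&(x>.4)&(x<.4035)&(y>-.137)&(y<-.125)&(z>.052)&(z<.09); T+=list(z[t])
    m=red(c,P,(30,140,180,250))&(z>.055)&(z<.066); M+=list(z[m])
    n=(y<-.142); 
print('tip top',len(T),np.median(T),'mark top',len(M),np.median(M))
s=cap('scene'); cv2.imwrite('pics/s2.png',cv2.resize(s['color'][285:330,325:375,::-1],None,fx=12,fy=12,interpolation=cv2.INTER_CUBIC))
E
python3 m.py
```

```text
mark px 94 219 n 456 79 112 213 230 [[0.3942, -0.1583, 0.0601], [0.3991, -0.1488, 0.0613], [0.4038, -0.1405, 0.0624]]
crop at 44 179
211 135 143 [ 0.4019 -0.1213  0.0621]
213 133 143 [ 0.4028 -0.1219  0.0622]
215 121 143 [ 0.4026 -0.1275  0.061 ]
217 135 143 [ 0.4052 -0.1224  0.0623]
219 135 143 [ 0.4059 -0.1236  0.0624]
221 129 143 [ 0.4068 -0.1393  0.0428]
223 120 143 [ 0.408  -0.1313  0.0547]
225 136 139 [ 0.4093 -0.1256  0.0619]
227 136 138 [ 0.4103 -0.1263  0.0623]
229 112 140 [ 0.4075 -0.139   0.0625]
231 110 140 [ 0.4127 -0.1273  0.0626]
233 138 141 [ 0.4142 -0.1262  0.0628]
235 138 141 [ 0.4153 -0.1272  0.0622]
237 138 141 [ 0.4164 -0.1275  0.0622]
239 77 142 [ 0.4069 -0.1398  0.0858]
241 139 143 [ 0.419  -0.1279  0.0623]
243 139 143 [ 0.4202 -0.1283  0.0622]
245 140 143 [ 0.4215 -0.1283  0.0627]
247 140 143 [ 0.4226 -0.1293  0.062 ]
249 140 143 [ 0.4239 -0.1302  0.0623]
251 141 143 [ 0.425  -0.1302  0.0627]
253 141 143 [ 0.4262 -0.1308  0.0616]
[ 0.47482241 -0.03453406  0.0960029 ] [ 0.86435824  0.43760484 -0.77776349] 4.5667
tip top 352 0.06073726294018275 mark top 2766 0.06133247022306135
```

View pics/w5.png

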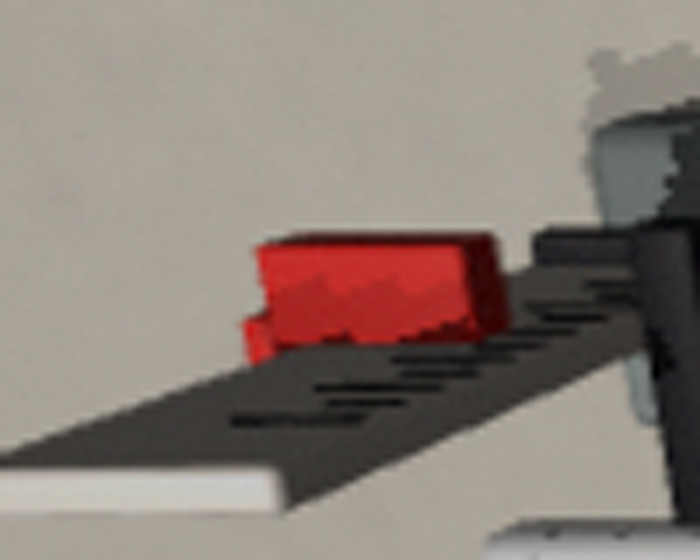

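View pics/s2.png

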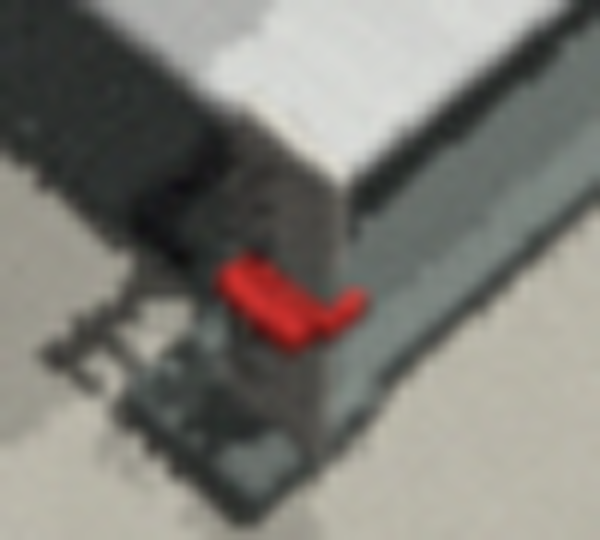

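The wrist crop shows the tip just left of the clip at about (121,214), nearly level with it. The scene crop shows the clip, but the pointer is too dark against its surroundings to use. I'll refine the numbers by plane statistics.

```bash
cat > m2.py <<'E'
from h import *
Z=[];C=[]
for i in range(10):
    c=cap('wrist'); P=pts(c); Z.append(P); C.append(c['color'])
P=np.mean(Z,0); S=np.std(Z,0)[...,2]; I=C[0]
ok=S<.002
h=cv2.cvtColor(I,cv2.COLOR_RGB2HSV).astype(int)
x,y,z=np.moveaxis(P,-1,0)
r=red(c,P,(30,160,170,260)); k=cv2.erode(r.astype(np.uint8),np.ones((3,3)))>0
for v in range(208,236): 
    a=np.nonzero(k[v])[0]
    if len(a): print('R',v,a.min(),a.max(),'z by thirds',[round(float(np.median(z[v,q])),4) for q in np.array_split(a,3) if len(q)],'x',round(float(np.median(x[v,a])),4), 'V',I[v,a].max(-1).mean().round(0))
d=I.max(-1)<50
for v in range(204,222): print('T',v,[(u,int(I[v,u].max()),round(float(z[v,u])*1e3,1)) for u in range(118,146,3)])
E
python3 m2.py
```

```text
R 216 84 108 z by thirds [0.0614, 0.0614, 0.0613] x 0.3958 V 179.0
R 217 82 108 z by thirds [0.0616, 0.0614, 0.0614] x 0.3961 V 195.0
R 218 82 108 z by thirds [0.0614, 0.0614, 0.0615] x 0.3967 V 196.0
R 219 82 109 z by thirds [0.0614, 0.0613, 0.0615] x 0.3973 V 194.0
R 220 83 109 z by thirds [0.0614, 0.0615, 0.0616] x 0.3981 V 191.0
R 221 83 109 z by thirds [0.0613, 0.0615, 0.0614] x 0.3985 V 183.0
R 222 83 109 z by thirds [0.0612, 0.0613, 0.0613] x 0.399 V 175.0
R 223 83 109 z by thirds [0.0613, 0.0613, 0.0613] x 0.3996 V 172.0
R 224 83 110 z by thirds [0.0615, 0.0615, 0.0614] x 0.4002 V 169.0
R 225 83 110 z by thirds [0.0614, 0.0614, 0.0612] x 0.4008 V 169.0
R 226 82 110 z by thirds [0.0612, 0.0614, 0.0613] x 0.4012 V 166.0
R 227 80 110 z by thirds [0.0614, 0.0614, 0.0614] x 0.4016 V 154.0
R 228 80 108 z by thirds [0.0611, 0.0615, 0.0616] x 0.402 V 144.0
R 229 80 83 z by thirds [0.0614, 0.0608, 0.061] x 0.4002 V 167.0
R 230 80 80 z by thirds [0.0616] x 0.4004 V 196.0
T 204 [(118, 171, 0.5), (121, 170, 0.7), (124, 170, 0.7), (127, 133, 0.3), (130, 111, 14.3), (133, 111, 14.7), (136,
[... 2393 characters left out ...]
(118, 158, 0.4), (121, 64, 60.9), (124, 36, 60.4), (127, 39, 60.7), (130, 39, 60.8), (133, 35, 73.4), (136, 37, 62.3), (139, 49, 62.2), (142, 30, 62.2), (145, 11, 59.9)]
T 219 [(118, 76, 28.6), (121, 60, 28.6), (124, 60, 28.3), (127, 59, 28.5), (130, 59, 28.5), (133, 56, 28.6), (136, 37, 62.4), (139, 44, 62.2), (142, 33, 62.1), (145, 18, 60.2)]
T 220 [(118, 59, 31.3), (121, 62, 31.9), (124, 61, 32.2), (127, 60, 32.1), (130, 62, 32.3), (133, 57, 32.3), (136, 38, 62.0), (139, 45, 62.4), (142, 35, 62.1), (145, 16, 60.8)]
T 221 [(118, 62, 35.0), (121, 60, 35.3), (124, 63, 35.6), (127, 35, 36.0), (130, 27, 35.8), (133, 29, 36.1), (136, 35, 81.9), (139, 44, 62.6), (142, 38, 62.2), (145, 17, 80.2)]
```

The tip's centre is at about 59.3 mm and the mark's at 58.4. That leaves 0.9 mm, or about 0.5 mm at the pad.

Call:
arm_command([
  {"x": 0, "y": 0, "z": -0.5, "turn": 0, "fingers": 0},
  {"x": 0, "y": 0, "z": -0.4, "turn": 0, "fingers": 0},
  {"x": 0, "y": 0, "z": -0.1, "turn": 0, "fingers": 0},
  {"x": 0, "y": 0, "z": -0.05, "turn": 0, "fingers": 0},
  {"x": 0, "y": 0, "z": 0, "turn": 0, "fingers": 0},
  {"x": 0, "y": 0, "z": 0, "turn": 0, "fingers": 0},
  {"x": 0, "y": 0, "z": 0, "turn": 0, "fingers": 0},
  {"x": 0, "y": 0, "z": 0.5, "turn": 0, "fingers": 0},
  {"x": 0, "y": 0, "z": 0.5, "turn": 0, "fingers": 0},
  {"x": 0, "y": 0, "z": 0, "turn": 0, "fingers": 0},
])

```text
time: 6.25
tcp_pos: [0.4752, -0.0346, 0.096]
eef_rot: [0.158, 0.987, -0.0, 0.001]
ft_force: [-0.0, -0.5, -0.4]
gripper_width: 0.01
grasp_force: 0.0
```

```bash
python3 m2.py | egrep 'R 22[0-4]|T 21[3-8]'
```

```text
R 220 82 108 z by thirds [0.0615, 0.0615, 0.0615] x 0.398 V 177.0
R 221 82 108 z by thirds [0.0614, 0.0614, 0.0613] x 0.3985 V 173.0
R 222 82 109 z by thirds [0.0614, 0.0614, 0.0615] x 0.3992 V 171.0
R 223 82 109 z by thirds [0.0614, 0.0614, 0.0614] x 0.3997 V 170.0
R 224 82 109 z by thirds [0.0613, 0.0614, 0.0613] x 0.4003 V 167.0
T 213 [(118, 171, 0.5), (121, 42, 59.5), (124, 42, 59.1), (127, 41, 59.2), (130, 42, 59.2), (133, 44, 59.1), (136, 41, 60.9), (139, 46, 61.0), (142, 52, 60.8), (145, 4, 58.6)]
T 214 [(118, 171, 1.2), (121, 38, 59.3), (124, 38, 59.4), (127, 39, 59.7), (130, 43, 59.7), (133, 41, 59.6), (136, 37, 61.0), (139, 46, 60.7), (142, 50, 61.0), (145, 11, 59.0)]
T 215 [(118, 171, 0.4), (121, 83, 59.5), (124, 40, 59.2), (127, 41, 59.7), (130, 38, 59.6), (133, 41, 59.3), (136, 38, 60.9), (139, 46, 61.1), (142, 49, 61.1), (145, 9, 59.4)]
T 216 [(118, 157, 1.1), (121, 61, 75.5), (124, 48, 56.0), (127, 48, 56.1), (130, 48, 55.8), (133, 49, 95.7), (136, 37, 61.4), (139, 42, 60.7), (142, 48, 60.9), (145, 10, 59.3)]
T 217 [(118, 76, 6.1), (121, 62, 49.5), (124, 62, 49.6), (127, 58, 49.3), (130, 61, 49.2), (133, 61, 69.2), (136, 37, 61.0), (139, 44, 60.5), (142, 51, 61.0), (145, 6, 59.7)]
T 218 [(118, 61, 11.1), (121, 62, 25.2), (124, 61, 26.1), (127, 61, 26.4), (130, 61, 26.1), (133, 62, 26.2), (136, 35, 61.2), (139, 42, 61.0), (142, 52, 60.9), (145, 9, 59.7)]
```

The tip's centre is now at about 58.0 mm against 58.4 for the mark, so it is level within about 0.5 mm. Now I'll retreat.

Call:
arm_command([
  {"x": 0, "y": 0, "z": 1, "turn": 0, "fingers": 0},
  {"x": 0, "y": 0, "z": 1.5, "turn": 0, "fingers": 0},
  {"x": 0, "y": 0, "z": 1.5, "turn": 0, "fingers": 0},
  {"x": 0, "y": 0, "z": 1.5, "turn": 0, "fingers": 0},
  {"x": 0, "y": 0, "z": 1.5, "turn": 0, "fingers": 0},
  {"x": 0, "y": 0, "z": 1, "turn": 0, "fingers": 0},
  {"x": 0, "y": 0, "z": 0, "turn": 0, "fingers": 0},
  {"x": 0, "y": 0, "z": 0, "turn": 0, "fingers": 0},
  {"x": 0, "y": 0, "z": 0, "turn": 0, "fingers": 0},
  {"x": 0, "y": 0, "z": 0, "turn": 0, "fingers": 0},
])

```text
time: 7.58
tcp_pos: [0.4736, -0.0343, 0.174]
eef_rot: [0.158, 0.987, 0.0, -0.001]
ft_force: [0.3, 0.5, -0.0]
gripper_width: 0.003
grasp_force: 0.0
```

```bash
python3 -c "
from rig import ctrl
print(ctrl.hand_in())"
```

```text
the job is handed in; nothing more can be done
None
```

I pressed the blue pad until the pointer was level with the red mark, about 0.5 mm below it by my last measurement, then lifted clear and handed the job in at about 7.6 s.

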